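# Demagnetise the 50 mm standoffs

### The arm

A 7-joint arm with a two-finger parallel gripper is mounted at the origin on the work surface. World frame = base frame: x ahead of the robot, y to its left, z up, the work surface at z = 0. Lengths are in mm, angles in rad, forces in N, time in s.
With the tool pointing down it reaches from about 400 to 875 mm from the base axis. Payload 19.3 kg.
Tool frame: the origin (TCP) lies at the very end of the fingers, on their centre line; the grasp point (between the pads) lies 19 mm behind it (grip_point_offset is the z of the grasp point in the tool frame, in mm); z points along the fingers, y is the line along which they close (so a half turn about z gives the same grasp; the last joint's range is limited). The gripper opens to 85 mm and grips with 20 to 120 N. Pads are 22 mm wide; open, the fingers measure 114 mm over their backs; the gripper's body (76 mm by 85 mm) begins 54 mm behind the grasp point. The pads swing forward as they close: fully open they stand 13 mm farther back than shut.
Start: joints at [-1.25, 0.521, -0.036, 1.599, 0.021, 1.021, -0.113], TCP at [238.098, 577.862, 231.291] pointing down, gripper open.
Joint ranges: [-2.91, 2.91], [-0.3, 2.13], [-1.5, 1.42], [0.17, 2.43], [-1.26, 4.41], [0.16, 1.93], [-2.52, 2.52]. Speed limits (rad/s): [1.89, 1.89, 2.39, 2.39, 3.01, 3.01, 3.01].

### API

Orientations are given as a 3x3 rotation matrix whose columns are the frame's x, y, z axes.
In Python, from workcell import movep, movel, goto_joints, open_gripper, clamp, wait, inverse_kinematics, read_state, camera, PlanningError, finish_job, grip_point_offset gives the robot as it stands. Calls block until the motion is done:
- movep(position, orientation): joint-space move of the TCP to a pose.
- movel(position, frame=None, max_speed=150, guard=None): straight line of the TCP; frame=None keeps the orientation; max_speed is the mean speed in mm/s. With guard (N) it stops when the force on the tool has changed by that much, and returns True; else False.
- goto_joints(angles): joint-space move.
- open_gripper() and clamp(): open the fingers fully, or close them until they stop; the grip force is fixed at half the most.
- wait(seconds).
- inverse_kinematics(position, orientation): joint angles nearest the present ones, or None.
- read_state(): the state.
- camera(name): name is "scene" or "top" or "wrist"; returns a dict with "image" (480x640x3 uint8, blue, green, red), "range_z" (480x640 float32, mm along the optical axis (not along the pixel's ray), 0 where there is no reading), "fx", "fy", "cx", "cy" (pixels), "cam_to_world" (4x4, takes a point from camera to world coordinates). Camera axes: x right, y up, looking along -z (the intrinsics and any distortion apply to the point x, -y, -z); pixel columns grow to the right and rows downward; lengths in mm; the calibration is good to about 2 mm. The wrist camera is an equidistant fisheye: a pixel r from the principal point sees the ray r / f radians off the axis. A picture is of the moment at which its call begins.
A pose or a line that the arm cannot do raises PlanningError and nothing moves.
- finish_job(): hands the job in; it is judged then, once.
The state is a dict: "time": time; "qpos": joint angles; "qvel": joint speeds; "joint_efforts": joint torques, N m; "eef_pos": TCP position; "tool_rot": TCP orientation; "ft_force": force on the tool from outside, world axes, zero at the start; "torque": the same for the moment, N m; "finger_gap": finger opening in mm; "gripper_force": force on a finger pad.
Only numpy, scipy, OpenCV 4.12 (cv2) and the standard library are available. Lean on these libraries where they do the work, as an engineer would, in place of code of your own. Each camera call takes 0.05 s, during which the arm holds its last target. There are 200 camera calls.

### The job

Demagnetise the 50 mm steel standoffs: pull the demagnetiser's tray all the way out, lay every 50 mm standoff flat on the tray floor side by side (there are two to four; the 35 mm and 65 mm ones stay off the tray), and push the tray fully home under the coil. Only then turn the strength knob up until its pointer is on the collar's mark, leave it there for at least three seconds, and turn it back down to zero. Finally pull the tray all the way out again, with the standoffs still in it. Do not push away or knock over the solder spool that stands among the standoffs.

Things in the scene. Friction and masses are not known exactly. Their poses are not given: they have to be found in the camera images.
- mid1: Plain steel hexagonal standoff, a bar 16 mm across the flats (18.5 mm across corners) and 50 mm long, with a dark thread hole in each end; one of the 50 mm ones to be demagnetised. Between two and four of the 50 mm ones are there; absent ones have no pose. Origin at the centre of the bar, x along the bar; it lies on one of its flats with its centre 8 mm above what it lies on.
- mid2: Plain steel hexagonal standoff, a bar 16 mm across the flats (18.5 mm across corners) and 50 mm long, with a dark thread hole in each end; one of the 50 mm ones to be demagnetised. Between two and four of the 50 mm ones are there; absent ones have no pose. Origin at the centre of the bar, x along the bar; it lies on one of its flats with its centre 8 mm above what it lies on.
- mid3: Plain steel hexagonal standoff, a bar 16 mm across the flats (18.5 mm across corners) and 50 mm long, with a dark thread hole in each end; one of the 50 mm ones to be demagnetised. Between two and four of the 50 mm ones are there; absent ones have no pose. Origin at the centre of the bar, x along the bar; it lies on one of its flats with its centre 8 mm above what it lies on.
- mid4: Plain steel hexagonal standoff, a bar 16 mm across the flats (18.5 mm across corners) and 50 mm long, with a dark thread hole in each end; one of the 50 mm ones to be demagnetised. Between two and four of the 50 mm ones are there; absent ones have no pose. Origin at the centre of the bar, x along the bar; it lies on one of its flats with its centre 8 mm above what it lies on.
- short1: Plain steel hexagonal standoff, a bar 16 mm across the flats (18.5 mm across corners) and 35 mm long, with a dark thread hole in each end; a look-alike of the wrong length, not for the tray. Origin at the centre of the bar, x along the bar; it lies on one of its flats with its centre 8 mm above what it lies on.
- short2: Plain steel hexagonal standoff, a bar 16 mm across the flats (18.5 mm across corners) and 35 mm long, with a dark thread hole in each end; a look-alike of the wrong length, not for the tray. Origin at the centre of the bar, x along the bar; it lies on one of its flats with its centre 8 mm above what it lies on.
- long1: Plain steel hexagonal standoff, a bar 16 mm across the flats (18.5 mm across corners) and 65 mm long, with a dark thread hole in each end; a look-alike of the wrong length, not for the tray. Origin at the centre of the bar, x along the bar; it lies on one of its flats with its centre 8 mm above what it lies on.
- long2: Plain steel hexagonal standoff, a bar 16 mm across the flats (18.5 mm across corners) and 65 mm long, with a dark thread hole in each end; a look-alike of the wrong length, not for the tray. Origin at the centre of the bar, x along the bar; it lies on one of its flats with its centre 8 mm above what it lies on.
- sled (a joint): Sliding tray of the demagnetiser, m: 0 = fully home under the coil tunnel, grows as it is pulled out towards the robot, 0.165 = fully out at its stop. Slides stiffly (about 2 N) and stays where left.
- tray (a point): Centre of the inner floor of the sliding aluminium tray, 23 mm above the table; x points away from the robot along the slide (pushing-in direction), y across, z up. Inside the tray is 132 mm (x) by 152 mm (y) with walls 17 mm high above the floor, 4 mm thick.
- handle (a point): Grip point of the tray's handle, an upright black tab 12 mm thick (tray y), 20 mm long (tray x), top 88 mm above the table; this point is on its axis, 72 mm above the table, 110 mm in front of the tray centre, and moves with the tray. Pinch it from above across its 12 mm. A low arm (20 mm wide, top at 32 mm) joins it to the tray.
- demag: Grey tunnel-coil demagnetiser, fixed. Origin on the table under the tunnel's middle; x points away from the robot along the slide. Tunnel: x -75 to +75 mm, 220 mm wide, top at 103 mm, its gap 58 mm high above the table (35 mm above the tray floor). A 12 mm thick base plate reaches forward to x = -245 mm. Tray centre: x = 0 home, -165 mm fully out.
- knob (a joint): Strength knob, rad: 0 = zero stop of the scale, grows as it is turned clockwise seen from above, up to 4.7. Turns with slight friction and stays where left.
- knob_axis (a point): Point on the knob's vertical axis at grip height, 86 mm above the table. The knob is a black disc 46 mm across, 12 mm high, carrying a grip bar 46 mm long, 11 mm wide, 28 mm high (bar top 96 mm above the table), on top of the control box. Pinch the bar across its 11 mm width.
- pointer (a point): Point 30 mm from the knob's axis, in the direction of the knob's white pointer line, which runs along the grip bar from the middle to the one end. Turns with the knob.
- mark (a point): The set mark: a raised bare-aluminium lug (12 mm radially, 7 mm wide, top 66 mm above the table) on the thin dark collar around the knob; this point is on the lug's centre line, 30 mm from the knob's axis. The collar does not move during the job but stands at another angle each time. On the mark: pointer and mark lie in the same direction from the axis.
- control: Control box, grey, 150 x 120 x 55 mm, fixed; origin under its centre. On its black top is the knob, in the middle, with 11 white scale ticks 0.47 rad apart; zero points back towards the robot and to its left, 2.36 rad anticlockwise from the box's x axis, and the scale runs clockwise.
- spool: Bystander: grey solder spool 40 mm across, 28 mm high, standing among the standoffs; origin under its centre.

How it is judged:
By the outcome, as a careful person would: the job done as asked, in the order asked, and still so for the second after the job is handed in, with the robot touching nothing.
Of mid1, mid2, mid3, mid4 only 2 to 4 are there at a start; the rules pass over those that are not, and their reading is None.
At some moment in a run one of mid1, mid2, mid3, mid4 may be knocked a few centimetres aside while the robot is not near it.
Once in a run the grip may slacken for a moment while it holds something.
It also fails if it takes over 210 s, if anything falls off the work surface, if the arm or the gripper's body presses on something with over 40 N, if the wrist force passes 120 N, or if a joint passes its speed limit or range.

## Working session

There is one attempt and no reset: what is moved stays moved. The work goes in short steps, each a Python script; the robot and the scene stay as the last script left them, time stands still between calls to the robot, and variables do not carry over. Pictures are saved under pics/ and viewed, at most 14 in all, crops included, and the job is handed in when it is done.

```bash
ls; mkdir -p pics; cat > h.py <<'E'
import numpy as np, cv2, pickle
from workcell import *
def snap(name,fn):
    c=camera(name); pickle.dump(c,open(f'pics/{fn}.pkl','wb')); cv2.imwrite(f'pics/{fn}.png',c['image']); return c
def pts(c):
    Z=c['range_z']; v,u=np.mgrid[:480,:640]
    P=np.stack([(u-c['cx'])/c['fx']*Z,-(v-c['cy'])/c['fy']*Z,-Z],-1)
    M=c['cam_to_world']; W=P@M[:3,:3].T+M[:3,3]; W[Z==0]=np.nan; return W
E
python3 - <<'E'
from h import *
for n in('top','scene'):
    c=snap(n,n+'0'); print(n,c['fx'],c['cam_to_world'].round(2).tolist())
print(read_state(),grip_point_offset)
E
```

```text
pics
top 559.6507500029873 [[0.02, 0.98, -0.2, 323.06], [-1.0, 0.02, -0.01, -59.57], [-0.01, 0.2, 0.98, 1328.05], [0.0, 0.0, 0.0, 1.0]]
scene 590.812400449104 [[0.89, -0.32, 0.34, 955.25], [0.46, 0.64, -0.61, -706.59], [-0.02, 0.7, 0.72, 806.99], [0.0, 0.0, 0.0, 1.0]]
{'time': 0.1, 'qpos': array([-1.25017959,  0.52195881, -0.03632418,  1.59993847,  0.02122572,
        1.02108407, -0.11281549]), 'qvel': array([-0.00015491,  0.0004606 ,  0.0001177 , -0.001658  , -0.00070863,
       -0.00028828, -0.00131684]), 'joint_efforts': array([ 5.17329972e-04, -9.28489423e+01,  1.98236614e+00, -3.70535588e+01,
        1.79502962e-02,  5.48997195e-03,  3.84052316e-05]), 'eef_pos': array([238.01751724, 577.58806797, 230.78506998]), 'tool_rot': array([[-9.24592130e-01,  3.80958406e-01, -2.94798911e-04],
       [ 3.80958509e-01,  9.24591637e-01, -9.58765886e-04],
       [-9.26813159e-05, -9.98773546e-04, -9.99999497e-01]]), 'ft_force': array([-0.7415603 , -0.56388155,  0.09786299]), 'torque': array([ 0.01140388,  0.02360043, -0.04170567]), 'gripper_force': 0.0, 'finger_gap': 85.54031359728084} -18.700000000000003
```

View pics/top0.png

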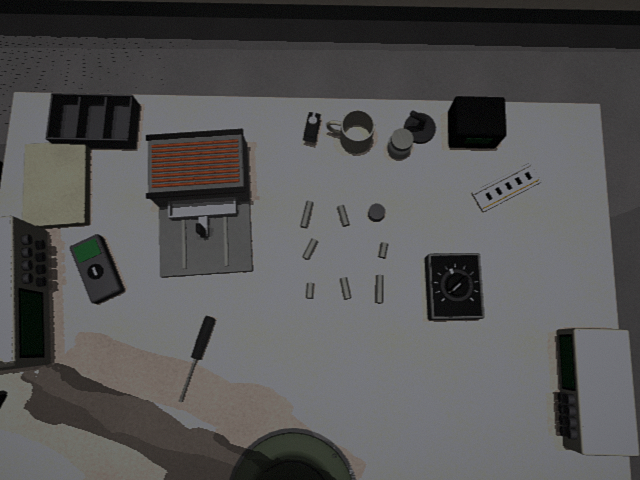

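View pics/scene0.png

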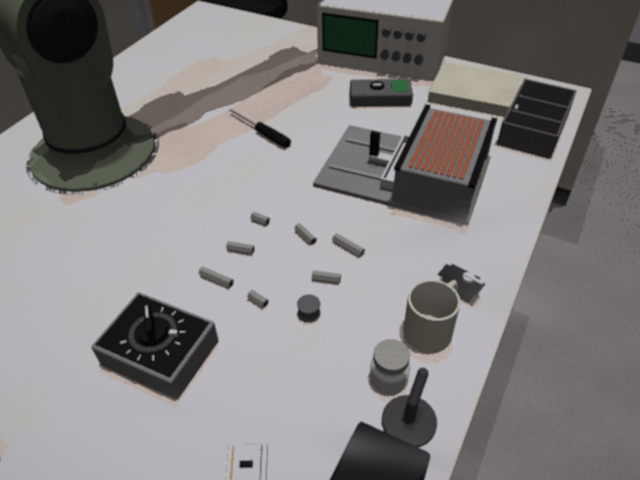

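The top view shows seven standoffs, at about (307,214), (343,215), (310,249), (384,250), (310,291), (345,289) and (379,289), with the spool at (376,212). The tray is home with its handle at (202,230), and the knob is at (457,286). The scene view agrees on the count, so next I measure lengths from the depth data.

```bash
cat >> h.py <<'E'
def bars(c,box=(380,800,-420,-60),zr=(5,40),minpx=25):
    W=pts(c); x,y,z=W[...,0],W[...,1],W[...,2]
    m=(z>zr[0])&(z<zr[1])&(x>box[0])&(x<box[1])&(y>box[2])&(y<box[3])
    n,l,s,_=cv2.connectedComponentsWithStats(m.astype(np.uint8),connectivity=4)
    out=[]
    for i in range(1,n):
        if s[i,4]<minpx: continue
        q=W[l==i]; k=q[q[:,2]>np.percentile(q[:,2],95)-5]
        (cx,cy),(w,h),a=cv2.minAreaRect(k[:,:2].astype(np.float32)); 
        if w<h: w,h,a=h,w,a+90
        out.append((cx,cy,w,h,(a+90)%180-90,np.percentile(q[:,2],90),len(k)))
    return np.array(out)
E
python3 - <<'E'
from h import *
np.set_printoptions(suppress=True,precision=1,linewidth=150)
for n in('top','scene'):
    c=pickle.load(open(f'pics/{n}0.pkl','rb')); print(n);print(bars(c))
    W=pts(c)
    if n=='top':
        for u,v in [(202,228),(205,210),(457,286),(455,270),(200,165),(152,165),(243,165),(200,195),(430,257),(480,257),(430,318),(480,318),(200,270),(205,255),(330,330)]: print(u,v,W[v,u])
    else:
        for u,v in [(374,135),(152,330),(172,332),(149,308)]: print(u,v,W[v,u])
t=cv2.imread('pics/top0.png');s=cv2.imread('pics/scene0.png')
a=cv2.resize(t[250:325,420:490],None,fx=8,fy=8,interpolation=cv2.INTER_CUBIC)[:600]
b=cv2.resize(s[290:390,90:220],None,fx=4.6,fy=6,interpolation=cv2.INTER_CUBIC)
cv2.imwrite('pics/k1.png',cv2.convertScaleAbs(a,alpha=1.6))
E
```

```text
top
[[ 791.9 -237.8   46.3   12.   -88.8   37.9   22. ]
 [ 647.2 -182.6   37.6   36.3   40.    32.3   99. ]
 [ 638.8 -102.3   49.8   12.    17.1   18.4   66. ]
 [ 555.7 -199.2   34.9   14.6  -12.6   18.9   58. ]
 [ 465.1 -300.3  142.5    2.8    3.2   36.    34. ]
 [ 462.9 -188.8   63.7   14.    -0.1   19.    96. ]
 [ 463.3 -110.7   49.1   12.9   12.3   18.6   76. ]]
202 228 [587.2 224.5  68.2]
205 210 [641.  230.4  23.1]
457 286 [ 464.2 -352.9   93.7]
455 270 [ 505.  -358.1   56.5]
200 165 [729.8 232.7  96.3]
152 165 [725.8 342.3 100.7]
243 165 [731.2 133.1  98.7]
200 195 [658.5 228.2  94.9]
430 257 [ 534.  -301.8   54.8]
480 257 [ 545.8 -431.9    0.3]
430 318 [ 396.3 -303.5   34.2]
480 318 [ 397.7 -411.5   56.1]
200 270 [496.9 234.7  13.6]
205 255 [533.1 225.2  13.8]
330 330 [364.7 -76.    4.7]
scene
[[ 464.7 -110.    50.4   16.4   14.2   17.3  153. ]
 [ 465.7 -191.2   65.9   15.8   -2.4   17.5  207. ]
 [ 640.4 -102.5   49.8   15.6   20.5   17.5  169. ]
 [ 558.4 -199.6   37.4   13.7  -11.3   17.5  119. ]
 [ 647.3 -181.7   38.6   38.3  -17.2   29.7  353. ]
 [ 527.5 -381.5  151.4   73.    52.9   36.5  235. ]
 [ 794.  -254.9   17.4    2.2  -46.6   37.1   15. ]
 [ 700.3 -417.7   13.1    4.1    1.6   11.3   24. ]]
374 135 [584.8 226.6  82.5]
152 330 [ 489.9 -372.2   91.7]
172 332 [ 503.3 -349.6   66.7]
149 308 [ 463.  -344.2   96.4]
```

View pics/k1.png

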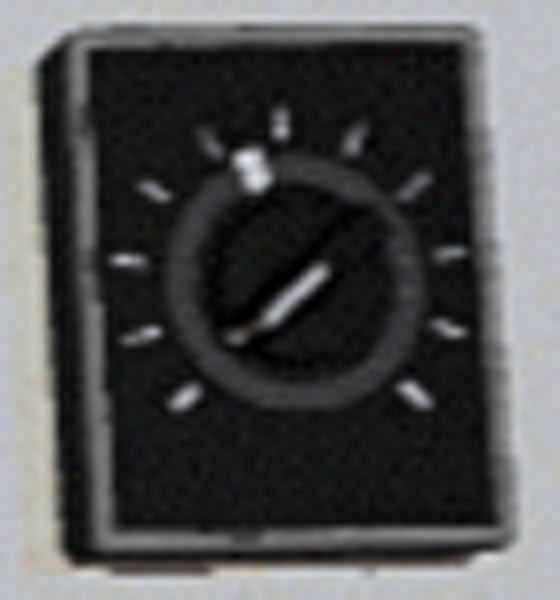

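The crop shows the pointer running from (325,270) to (235,340), at zero. The mark lug is at (252,170), and the ring centre is about (296,282).

```bash
cat >> h.py <<'E'
def ray(c,u,v,z):
    d=np.array([(u-c['cx'])/c['fx'],-(v-c['cy'])/c['fy'],-1]); M=c['cam_to_world']; d=M[:3,:3]@d; o=M[:3,3]
    return o+d*(z-o[2])/d[2]
E
python3 - <<'E'
from h import *
np.set_printoptions(suppress=True,precision=1,linewidth=150)
for n in('top','scene'):
    c=pickle.load(open(f'pics/{n}0.pkl','rb')); print(n);print(bars(c,(380,750,-280,50)))
c=pickle.load(open('pics/top0.pkl','rb'))
K=lambda u,v,z: ray(c,420+(u+.5)/8-.5,250+(v+.5)/8-.5,z)
for u,v in [(75,35),(475,35),(510,540),(95,545)]: print('box',K(u,v,55))
print('ring',K(296,282,58),'mark',K(252,170,66),'ptr',K(325,270,96),K(238,338,96))
# demag top face & handle from clouds
for n in('top','scene'):
    W=pts(pickle.load(open(f'pics/{n}0.pkl','rb')));x,y,z=W[...,0],W[...,1],W[...,2]
    r=(x>450)&(x<850)&(y>90)&(y<380)
    for lo,hi in((92,115),(8,17)):
        k=W[r&(z>lo)&(z<hi)]; print(n,lo,np.percentile(k,[2,50,98],axis=0).tolist(),cv2.minAreaRect(k[:,:2].astype(np.float32)))
    k=W[r&(x<625)&(z>50)&(z<95)]; print('handle',len(k),k.mean(0),k.min(0),k.max(0))
E
```

```text
top
[[ 640.3  -14.9   64.2   14.7  -11.9   18.9   90. ]
 [ 647.2 -182.6   37.6   36.3   40.    32.3   99. ]
 [ 638.8 -102.3   49.8   12.    17.1   18.4   66. ]
 [ 555.4  -24.5   49.6   15.   -25.9   18.2   95. ]
 [ 555.7 -199.2   34.9   14.6  -12.6   18.9   58. ]
 [ 462.9 -188.8   63.7   14.    -0.1   19.    96. ]
 [ 463.3 -110.7   49.1   12.9   12.3   18.6   76. ]
 [ 455.8  -25.7   34.2   15.8   -4.7   19.1   65. ]]
scene
[[ 457.3  -27.7   37.3   15.7   -2.    17.2   99. ]
 [ 554.8  -25.3   52.6   14.4  -24.8   17.5  138. ]
 [ 641.1  -14.6   67.    15.8  -13.2   17.6  188. ]
 [ 464.7 -110.    50.4   16.4   14.2   17.3  153. ]
 [ 465.7 -191.2   65.9   15.8   -2.4   17.5  207. ]
 [ 640.4 -102.5   49.8   15.6   20.5   17.5  169. ]
 [ 558.4 -199.6   37.4   13.7  -11.3   17.5  119. ]
 [ 647.3 -181.7   38.6   38.3  -17.2   29.7  353. ]]
box [ 541.  -299.5   55. ]
box [ 543.7 -414.3   55. ]
box [ 400.  -419.3   55. ]
box [ 395.9 -302.8   55. ]
ring [ 470.9 -360.4   58. ] mark [ 501.5 -346.9   66. ] ptr [ 470.  -359.5   96. ] [ 450.7 -335.1   96. ]
top 92 [[655.7200997280356, 135.9762849693
[... 543 characters left out ...]
 [583.1 227.   78.7] [574.  222.1  50.8] [595.3 234.9  91.9]
scene 92 [[660.0852665729539, 132.63080649094533, 95.51975309868097], [737.1932144742497, 226.2224293785526, 101.69700189624831], [810.8116093503398, 346.81368614837135, 106.00060891704567]] ((699.5, 241.92247009277344), (220.78689575195312, 233.43731689453125), 5.44287109375)
scene 8 [[491.9083405048965, 118.71153038833909, 8.771338560411643], [568.2750079304745, 193.89932156710006, 12.421775548559197], [814.0063600066015, 332.1640775190284, 16.318378630805622]] ((651.2412719726562, 236.1757049560547), (326.04254150390625, 226.6404266357422), 5.212317943572998)
handle 184 [587.1 226.3  72.7] [576.  220.9  50.4] [597.5 238.1  92.4]
```

Lengths agree between the two cameras, so there are three 50 mm standoffs: (640,-102), (464,-110) and (555,-25). The demagnetiser is at about (733,241.5) with yaw about 5.2°, and the tray is already about 38 mm out. Next I pull the tray.

```bash
cat >> h.py <<'E'
D=np.array([733.,241.5]); YAW=np.radians(5.2)
def dm(x,y): return D+np.array([x*np.cos(YAW)-y*np.sin(YAW), x*np.sin(YAW)+y*np.cos(YAW)])
def R(phi): # closing direction at angle phi
    y=np.array([np.cos(phi),np.sin(phi),0]); z=np.array([0,0,-1.]); return np.stack([np.cross(y,z),y,z],1)
def best(p,phi):
    q0=read_state()['qpos']; o=[]
    for k in(0,np.pi):
        q=inverse_kinematics(np.array(p,float),R(phi+k))
        if q is not None: o.append((np.abs(np.array(q)-q0).max(),k))
    if not o: raise RuntimeError(f'no ik {p} {phi}')
    return R(phi+min(o)[1])
def above(xy,phi,z=180):
    p=[*xy,z]; r=best(p,phi); movep(np.array(p,float),r); return r
def lin(xy,z,r=None,v=150,guard=None): return movel(np.array([*xy,z],float),r,max_speed=v,guard=guard)
def st(tag=''):
    s=read_state(); print(tag,'t=%.1f'%s['time'],s['eef_pos'].round(1),'gap %.1f'%s['finger_gap'],'gf %.1f'%s['gripper_force'],s['ft_force'].round(1),flush=True); return s
E
python3 - <<'E'
from h import *
h=np.array([586.3,227.3])
r=above(h,YAW+np.pi/2,200); st()
lin(h,53,v=150,guard=15); st('down'); clamp(); st('clamp')
e=read_state()['eef_pos'][:2]
print(lin(dm(-275-8,0)-dm(-147.5,0)+e,53,v=70,guard=15)); st('out')
wait(.3); st()
snap('wrist','w1'); open_gripper(); st('open'); p=read_state()['eef_pos'][:2]; lin(p,180); st('up')
above([480,150],0,280); st()
c=snap('top','top1')
np.set_printoptions(suppress=True,precision=1,linewidth=150)
print(bars(c,(380,750,-280,50)))
E
```

```text
t=1.9 [585.9 228.5 200. ] gap 85.2 gf 0.0 [0.  0.  0.7]
down t=3.0 [586.8 227.6  53.9] gap 85.9 gf 0.0 [-0.2  0.8  0.7]
clamp t=3.7 [586.2 230.   53.4] gap 11.0 gf 61.1 [-0.9 12.6  0.9]
True
out t=5.3 [460.6 218.5  53.3] gap 11.3 gf 63.2 [ 2.  -0.4  2.5]
 t=5.6 [460.6 218.5  53.3] gap 11.4 gf 63.7 [ 1.5 -1.7  6.3]
open t=6.4 [460.6 218.9  53.2] gap 85.5 gf 0.0 [-0.6  0.7  0.6]
up t=7.4 [460.2 218.7 179.3] gap 84.7 gf 0.0 [-0.8  0.3  1.1]
 t=8.9 [479.7 150.2 279.5] gap 84.8 gf 0.0 [-0.4  0.1  0.6]
[[ 639.8  -14.4   65.9   13.7   -9.4   18.7   95. ]
 [ 645.4 -182.    37.9   37.   -55.4   31.4  158. ]
 [ 638.3 -102.7   48.5   15.1   16.1   19.    78. ]
 [ 554.8  -24.9   50.3   14.4  -26.2   18.3   77. ]
 [ 556.  -197.8   35.9   15.6  -11.3   18.6   60. ]
 [ 462.9 -190.    63.4   16.6    0.4   18.5  113. ]
 [ 463.1 -109.5   49.3   14.    13.4   18.8   81. ]]
```

```bash
sed -i 's/^D=.*YAW/D=np.array([734.,243.]); YAW/' h.py; python3 - <<'E'
from h import *
c=pickle.load(open('pics/top1.pkl','rb')); im=c['image'].copy()
M=np.linalg.inv(c['cam_to_world']); pr=[]
for x,y in[(-66,-76),(66,-76),(66,76),(-66,76)]:
    for z,col in((23,(0,0,255)),(40,(0,255,0))):
        p=M@np.array([*dm(-165+x,y),z,1]); u=c['cx']+c['fx']*p[0]/-p[2]; v=c['cy']-c['fy']*p[1]/-p[2]; pr.append((u,v,col))
f=6;o=(140,180); a=cv2.resize(im[o[1]:o[1]+100,o[0]:o[0]+130],None,fx=f,fy=f,interpolation=cv2.INTER_CUBIC); a=cv2.convertScaleAbs(a,alpha=1.5)
for u,v,col in pr: cv2.drawMarker(a,(int((u-o[0]+.5)*f),int((v-o[1]+.5)*f)),col,cv2.MARKER_CROSS,12,1)
cv2.imwrite('pics/tray1.png',a)
E
```

```text
(no output)
```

View pics/tray1.png

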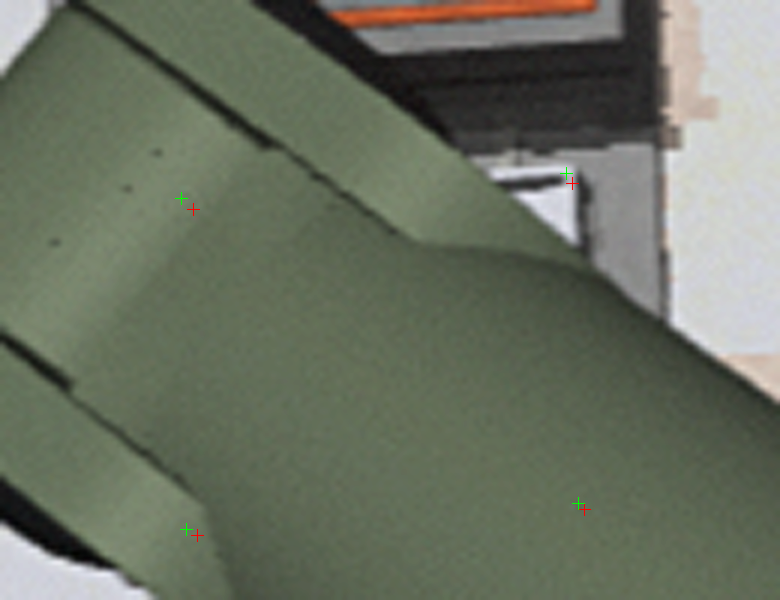

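The arm hides most of the tray, but the visible far-right corner matches the predicted position at about (568,175). Next I pick the first bar.

```bash
cat >> h.py <<'E'
def find(xy,L=50,tol=60):
    o=[]
    for n in('top','scene'):
        b=bars(camera(n),(380,760,-290,60),(5,24)); 
        b=b[(np.abs(b[:,2]-L)<7)&(b[:,3]<21)&(np.hypot(*(b[:,:2]-xy).T)<tol)]
        print(n,b[:,:5].round(1).tolist())
        if len(b): o.append(b[np.argmin(np.hypot(*(b[:,:2]-xy).T))])
    b=np.mean(o,0); return b[:2],np.radians(b[4])
def pick(xy,along=0,zt=4):
    c,a=find(np.array(xy)); u=np.array([np.cos(a),np.sin(a)]); g=c+along*u
    r=above(g,a+np.pi/2,120); lin(g,zt,v=120,guard=12); st('down'); clamp(); st('clamp')
    s=read_state(); off=s['tool_rot'].T@np.array([*(c-g),0]); e=s['eef_pos'][:2]
    lin(e,130); st('lift'); return off
def place(tx,ty,off,zt=27.5):
    t=dm(-165+tx,ty); r=best([*t,130],YAW); g=t-(r@off)[:2]
    movep(np.array([*g,130.]),r); s=st('over')
    if s['finger_gap']<12: print('LOST'); return False
    lin(g,60,r); print(lin(g,zt,r,v=40,guard=10)); st('set'); open_gripper(); lin(g,150); st('up'); return True
E
python3 - <<'E'
from h import *
off=pick((555,-25)); place(-10,47,off)
above([560,-60],0,300); snap('top','top2'); snap('scene','scene2'); st()
E
```

```text
top [[555.1, -24.9, 49.3, 14.9, -23.8]]
scene [[555.6, -25.2, 54.1, 14.2, -25.0]]
down t=11.6 [555.8 -25.1   4.6] gap 85.3 gf 0.0 [0.4 0.1 0.9]
clamp t=12.2 [555.4 -25.1   4.4] gap 15.2 gf 58.6 [-2.5 -0.6  8.6]
lift t=13.2 [554.9 -25.2 129.2] gap 15.6 gf 58.6 [ 0.1 -0.5 -1.6]
over t=14.5 [555.6 273.  129.5] gap 15.1 gf 58.6 [ 0.2 -0.1  0.1]
False
set t=16.1 [555.5 274.1  27.7] gap 15.4 gf 59.2 [ 0.6  0.3 -1.5]
up t=17.7 [555.2 273.6 149.1] gap 85.5 gf 0.0 [-0.1 -0.6  0.2]
 t=19.7 [559.9 -59.5 299.4] gap 85.2 gf 0.0 [ 0.1 -0.5 -0.5]
```

```bash
cat >> h.py <<'E'
def trayview(c,fn,f=5,z=31):
    im=c['image']; M=np.linalg.inv(c['cam_to_world']); P=[]
    for x,y in[(-66,-76),(66,-76),(66,76),(-66,76)]:
        p=M@np.array([*dm(-165+x,y),23,1]); P.append((c['cx']+c['fx']*p[0]/-p[2],c['cy']-c['fy']*p[1]/-p[2]))
    P=np.array(P); o=np.maximum(P.min(0)-25,0).astype(int); e=P.max(0).astype(int)+25
    a=cv2.convertScaleAbs(cv2.resize(im[o[1]:e[1],o[0]:e[0]],None,fx=f,fy=f,interpolation=cv2.INTER_CUBIC),alpha=1.4)
    for p in P: cv2.drawMarker(a,tuple(int(t) for t in (p-o+.5)*f),(0,0,255),cv2.MARKER_CROSS,12,1)
    cv2.imwrite(f'pics/{fn}.png',a); return o,a.shape
def traybars(c):
    W=pts(c); q=W[...,:2]-dm(-165,0); x=q[...,0]*np.cos(YAW)+q[...,1]*np.sin(YAW); y=-q[...,0]*np.sin(YAW)+q[...,1]*np.cos(YAW); z=W[...,2]
    m=(np.abs(x)<58)&(np.abs(y)<75)&(z>30.5)&(z<50); n,l,s,_=cv2.connectedComponentsWithStats(m.astype(np.uint8),connectivity=4)
    for i in range(1,n):
        if s[i,4]<25: continue
        k=np.stack([x[l==i],y[l==i]],1).astype(np.float32); print('tray bar',[np.round(t,1) for t in cv2.minAreaRect(k)],s[i,4],'z90 %.1f'%np.percentile(z[l==i],90))
E
python3 - <<'E'
from h import *
np.set_printoptions(suppress=True,precision=1,linewidth=150)
for n in('top2','scene2'):
    c=pickle.load(open(f'pics/{n}.pkl','rb')); print(n,bars(c,(380,760,-290,60),(5,24))[:,:5]); traybars(c)
print(trayview(pickle.load(open('pics/scene2.pkl','rb')),'tv2',4))
E
```

```text
top2 [[ 555.5 -199.3   35.3   12.7  -10.9]
 [ 463.  -189.4   63.9   15.2   -3.4]
 [ 463.1 -110.1   49.6   14.1   10.7]]
tray bar [array([-10.2,  45. ]), array([51.8, 17.8]), np.float64(89.8)] 158 z90 40.6
scene2 [[ 457.2  -26.5   37.8   16.4   -7.2]
 [ 641.   -14.6   66.5   16.6  -13.3]
 [ 464.3 -110.2   50.9   12.9   11.8]
 [ 464.8 -190.4   66.3   14.3   -1.3]
 [ 640.6 -103.5   49.9   17.3   14.4]
 [ 557.4 -199.5   37.1   15.3   -9.7]
 [ 654.4 -190.7   27.4    8.9   38.3]]
tray bar [array([-9.4, 47.1]), array([55. , 18.3]), np.float64(88.6)] 127 z90 40.0
(array([299, 104]), (420, 528, 3))
```

View pics/tv2.png

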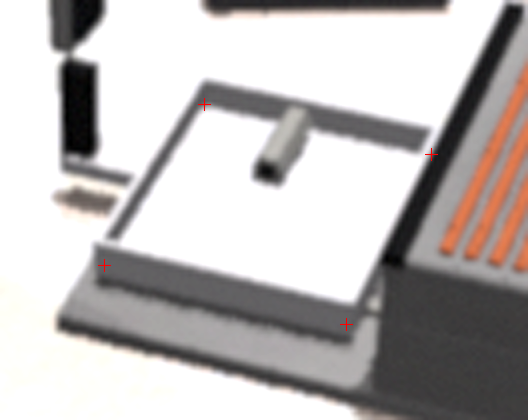

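The picture shows one bar flat in the tray, dark end at about (268,172), near target at tray coordinates (-10, 46). Next come the other two bars.

```bash
python3 - <<'E'
from h import *
off=pick((464,-110)); ok=place(-10,-47.5,off)
above([500,-60],0,300); st()
traybars(snap('top','top3')); traybars(snap('scene','scene3'))
if ok: off=pick((640,-103),8)
E
```

```text
top [[463.2, -109.4, 49.7, 13.2, 13.5]]
scene [[465.3, -110.6, 51.4, 16.5, 17.8]]
down t=21.8 [ 464.6 -110.     4.5] gap 85.1 gf 0.0 [ 0.4 -0.5  1.2]
clamp t=22.4 [ 464.3 -109.9    4.3] gap 15.2 gf 58.2 [-1.4  1.2 12. ]
lift t=23.4 [ 464.  -109.8  129.3] gap 15.1 gf 58.4 [-0.1  0.1 -1.7]
over t=24.6 [564.  177.9 129.8] gap 15.1 gf 58.4 [ 0.4 -1.  -1. ]
False
set t=26.2 [564.2 179.9  27.7] gap 15.3 gf 58.4 [ 0.4  0.7 -1.5]
up t=27.8 [563.6 179.8 149.2] gap 85.5 gf 0.0 [ 0.2  0.1 -0.1]
 t=29.0 [500.3 -58.6 299.2] gap 85.5 gf 0.0 [ 0.4 -0.3 -0.9]
tray bar [array([-10.8, -48.3]), array([50.7, 17.4]), np.float64(86.3)] 152 z90 40.7
tray bar [array([-10. ,  45.1]), array([51. , 18.2]), np.float64(89.2)] 156 z90 40.8
tray bar [array([-8.1, 45.3]), array([19.2, 57. ]), np.float64(1.1)] 133 z90 39.6
tray bar [array([ -9.1, -47.4]), array([53.1, 18. ]), np.float64(86.3)] 125 z90 39.5
top []
scene [[640.3, -103.3, 50.3, 16.4, 14.7]]
down t=31.2 [ 648.5 -101.4    4.8] gap 85.1 gf 0.0 [ 0.  -0.1  0.1]
clamp t=31.9 [ 648.1 -101.3    4.4] gap 15.0 gf 58.6 [-2.1  0.7  6.6]
lift t=32.9 [ 647.7 -101.   129.1] gap 15.3 gf 58.6 [-0.3 -0.2 -0.7]
```

```bash
python3 - <<'E'
from h import *
a=np.radians(14.7); off=read_state()['tool_rot'].T@np.array([-8*np.cos(a),-8*np.sin(a),0])
place(13,-1,off)
above([500,-60],0,300); st()
traybars(snap('top','top4')); c=snap('scene','scene4'); traybars(c); trayview(c,'tv4',4)
E
```

```text
over t=34.2 [582.6 234.5 129.9] gap 15.4 gf 58.6 [-0.3 -0.7 -0.7]
False
set t=35.7 [582.1 236.2  27.7] gap 15.4 gf 58.6 [ 0.5 -0.1 -0.2]
up t=37.4 [581.5 236.1 149.2] gap 85.5 gf 0.0 [ 0.3 -0.8 -0.3]
 t=38.7 [500.4 -58.7 299.4] gap 85.1 gf 0.0 [ 0.8 -0.5  0.5]
tray bar [array([12.4, -3.4]), array([50.3, 18.5]), np.float64(89.6)] 153 z90 41.4
tray bar [array([-10.7, -48.4]), array([50.1, 17.4]), np.float64(88.2)] 155 z90 40.8
tray bar [array([-54.2,  47.3]), array([50.4,  7.5]), np.float64(89.9)] 61 z90 40.7
tray bar [array([-52.8,  47.2]), array([10.3, 55.5]), np.float64(0.5)] 90 z90 40.3
tray bar [array([13.9, -2.6]), array([52.4, 18.4]), np.float64(89.9)] 140 z90 39.6
tray bar [array([ -8.5, -46.9]), array([18.2, 55.6]), np.float64(1.7)] 127 z90 40.3
```

View pics/tv4.png

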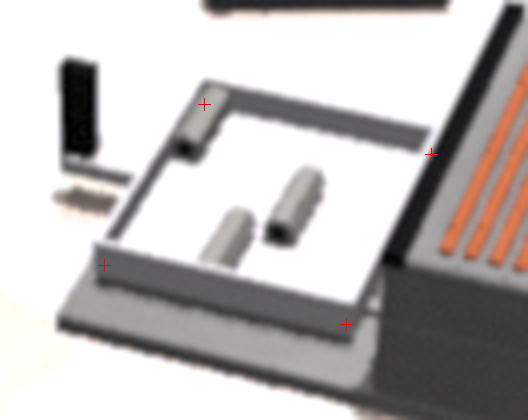

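The knock happened: the bar at tray y≈47 slid to the front wall, seen at about (205,120). It is still flat in the tray, so all three are in. Next I push the tray home, then look at the knob with the wrist camera.

```bash
python3 - <<'E'
from h import *
h=np.array([460.6,218.6])
above(h,YAW+np.pi/2,180); lin(h,53,v=130,guard=15); st('down'); clamp(); st('clamp')
e=read_state()['eef_pos'][:2]
print(lin(e+dm(-110+8,0)-dm(-275,0),53,v=60,guard=15)); wait(.3); st('in')
open_gripper(); e=read_state()['eef_pos'][:2]; st('open'); lin(e,180)
above([468,-359],0,260); st()
c=snap('wrist','wk'); snap('scene','scene5'); print(c['fx'],c['cx'],c['cy'],c['cam_to_world'].round(3).tolist())
E
```

```text
down t=41.1 [461.  218.7  53.6] gap 85.0 gf 0.0 [ 0.  -0.3  0.3]
clamp t=41.7 [460.7 218.5  53.2] gap 11.2 gf 58.3 [-0.1 -1.4  5.3]
True
in t=44.5 [624.9 233.7  53.2] gap 11.5 gf 58.9 [-2.4 -0.7  8.1]
open t=45.2 [624.8 233.6  52.8] gap 85.2 gf 0.0 [-1.  -0.7 -0.5]
 t=48.4 [ 468.8 -358.1  259.7] gap 85.2 gf 0.0 [-0.2 -0.8 -0.9]
371.64829954431775 320.71766974393046 240.27201386437682 [[1.0, -0.001, -0.001, 467.811], [0.002, 0.956, 0.293, -283.003], [0.001, -0.293, 0.956, 402.333], [0.0, 0.0, 0.0, 1.0]]
```

View pics/wk.png

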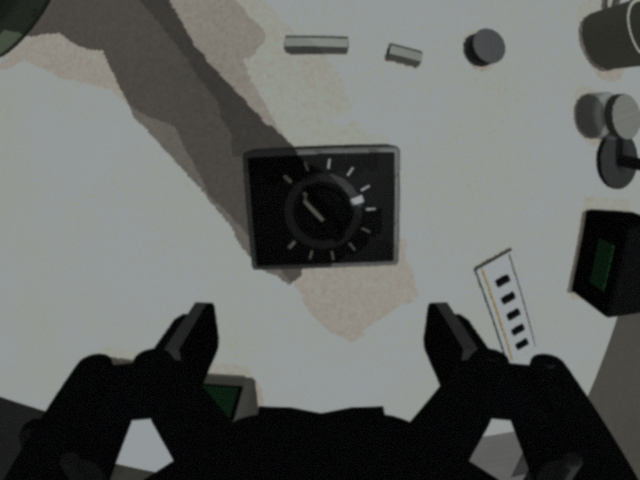

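View pics/scene5.png

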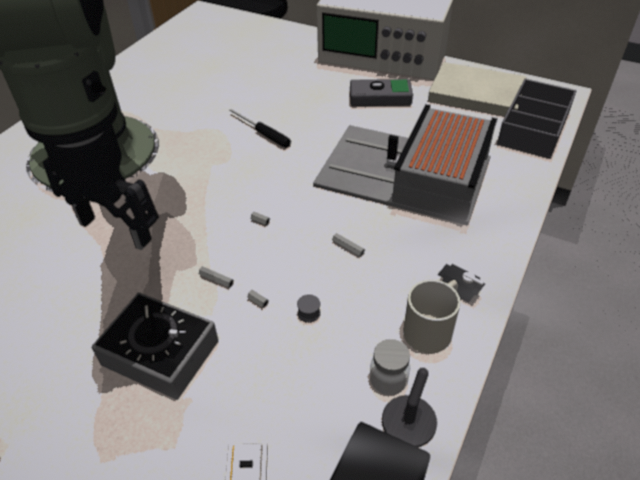

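The tray is home: its travel was 164.9 mm. In the wrist view the knob is at about (325,210) and the mark lug at (357,200), so I enlarge that.

```bash
python3 - <<'E'
import cv2
a=cv2.imread('pics/wk.png')[140:275,240:410]; a=cv2.convertScaleAbs(cv2.resize(a,None,fx=4.4,fy=4.4,interpolation=cv2.INTER_CUBIC),alpha=2.2); cv2.imwrite('pics/wk2.png',a)
E
```

```text
(no output)
```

View pics/wk2.png

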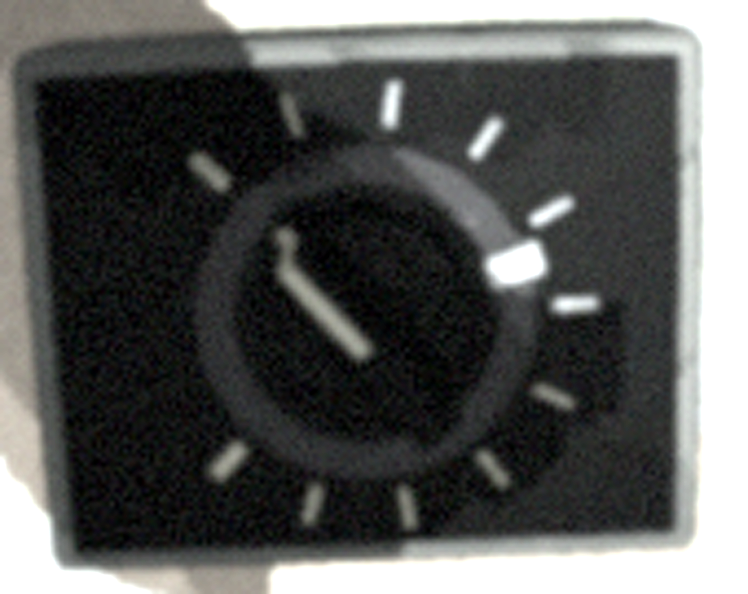

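The zero tick is at (210,170) with the others running clockwise, and the mark's top face is at (516,264), between ticks 4 (551,211) and 5 (576,304). I solve the geometry with the fisheye model.

```bash
cat >> h.py <<'E'
def wray(c,u,v,z):
    d=np.array([u-c['cx'],v-c['cy']]); r=np.hypot(*d); t=r/c['fx']; s=d/max(r,1e-9)*np.sin(t)
    d=c['cam_to_world'][:3,:3]@np.array([s[0],-s[1],-np.cos(t)]); o=c['cam_to_world'][:3,3]; return (o+d*(z-o[2])/d[2])[:2]
E
python3 - <<'E'
from h import *
from scipy.optimize import least_squares
c=pickle.load(open('pics/wk.pkl','rb'))
K=lambda u,v,z: wray(c,240+(u+.5)/4.4-.5,140+(v+.5)/4.4-.5,z)
T=[(210,170),(292,113),(392,104),(486,138),(551,211),(576,304),(554,396),(493,470),(407,508),(313,505),(228,461)]
P=np.array([K(*t,55) for t in T])
f=lambda p:(P-np.stack([p[0]+p[2]*np.cos(p[3]-.47*np.arange(11)),p[1]+p[2]*np.sin(p[3]-.47*np.arange(11))],1)).ravel()
s=least_squares(f,[470,-358,40,2.36]); print(s.x,np.abs(s.fun).max())
C=s.x[:2]; z0=s.x[3]
for z in(65,66): m=K(516,264,z)-C; print('mark r %.1f'%np.hypot(*m),'knob angle',z0-np.arctan2(m[1],m[0]))
for u,v in((365,352),(288,272)): print('ptr',K(u,v,96)-C)
b=np.array([K(*t,55) for t in((20,62),(690,40),(690,545),(68,562))]); print(b.round(1).tolist(), b.mean(0))
t=pickle.load(open('pics/top0.pkl','rb')); m=ray(t,451.5,271.2,66)[:2]-ray(t,457,285.2,58)[:2]; print('top mark',z0-np.arctan2(m[1],m[0]))
for q in(2.0,2.1,2.2):
  print(q)
for k in np.arange(0,2.4,.4):
    for fl in(0,np.pi):
        q=inverse_kinematics(np.array([*C,67.]),R(z0+np.pi/2-k+fl)); print(round(k,1),None if q is None else np.round(q,2).tolist())
E
```

```text
[ 470.28745337 -359.6179917    45.85823601    2.39362698] 0.3717663996198439
mark r 33.9 knob angle 2.009074772673944
mark r 33.9 knob angle 2.002775149121634
ptr [-0.4916458   1.15769028]
ptr [-15.21265858  16.87495677]
[[396.2, -304.3], [539.3, -299.3], [545.0, -413.8], [401.9, -418.1]] [ 470.58547107 -358.87915576]
top mark 1.9772929273000892
2.0
2.1
2.2
0.0 [-0.06, 1.0, 1.02, 1.84, -1.05, 0.96, -0.87]
0.0 [0.32, 0.72, 0.34, 1.82, -0.37, 0.66, 1.7]
0.4 [-0.09, 1.06, 1.1, 1.84, -1.13, 1.04, -1.21]
0.4 [0.27, 0.74, 0.42, 1.82, -0.46, 0.68, 1.38]
0.8 [-0.11, 1.12, 1.18, 1.84, -1.19, 1.11, -1.57]
0.8 [0.22, 0.76, 0.5, 1.83, -0.54, 0.7, 1.05]
1.2 [1.31, 1.08, -1.28, 1.77, 1.12, 1.22, 2.46]
1.2 [0.17, 0.78, 0.58, 1.83, -0.62, 0.72, 0.72]
1.6 [1.0, 0.77, -0.66, 1.78, 0.63, 0.81, 2.39]
1.6 [0.12, 0.81, 0.66, 1.83, -0.71, 0.75, 0.39]
2.0 [0.56, 0.68, -0.02, 1.81, 0.02, 0.65, 2.5]
2.0 [0.07, 0.84, 0.74, 1.83, -0.79, 0.79, 0.06]
```

Setting is about 2.005 rad, axis (470.3,-359.3), zero direction 2.394 rad. The flipped grasp covers the whole turn with the last joint in range.

```bash
cat >> h.py <<'E'
KC=np.array([470.4,-359.3]); Z0=2.394
def kr(k): return R(Z0-np.pi/2-k)
def turn(k0,k1):
    n=max(1,int(np.ceil(abs(k1-k0)/.2)))
    for k in np.linspace(k0,k1,n+1)[1:]: movep(np.array([*KC,70.]),kr(k))
def grab(k):
    movep(np.array([*KC,160.]),kr(k)); print(lin(KC,70,v=100,guard=12)); clamp(); st('grab')
def rel(): 
    open_gripper(); lin(KC,160); st('rel')
E
python3 - <<'E'
from h import *
grab(0); turn(0,2.005); wait(.3); st('turned'); rel()
movep(np.array([468.,-359,260]),R(0)); c=snap('wrist','wk3'); st()
a=c['image'][140:275,240:410]; cv2.imwrite('pics/wk3c.png',cv2.convertScaleAbs(cv2.resize(a,None,fx=4.4,fy=4.4,interpolation=cv2.INTER_CUBIC),alpha=2.2))
E
```

```text
False
grab t=51.0 [ 470.5 -359.3   70.2] gap 10.1 gf 58.6 [-0.1  0.5  4.3]
turned t=54.3 [ 470.9 -359.4   70.2] gap 9.9 gf 60.3 [4.6 1.9 6.4]
rel t=55.7 [ 470.3 -358.9  159.3] gap 85.4 gf 0.0 [0.3 0.8 0.6]
 t=56.7 [ 467.8 -358.6  258.9] gap 85.3 gf 0.0 [-0.5 -0.8 -1. ]
```

View pics/wk3c.png

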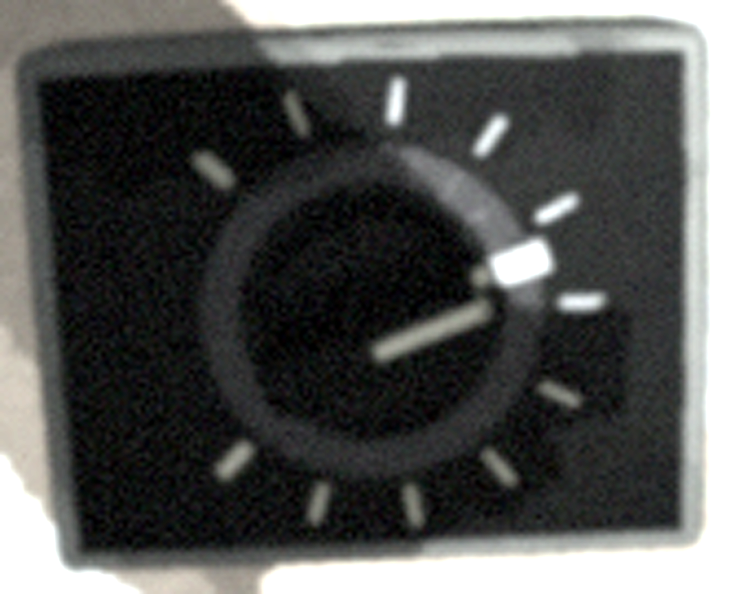

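The pointer line runs from (378,354) to (488,310) on the bar top, with its lower end at (480,275) beside the lug at (521,263).

```bash
python3 - <<'E'
from h import *
c=pickle.load(open('pics/wk3.pkl','rb'))
K=lambda u,v,z: wray(c,240+(u+.5)/4.4-.5,140+(v+.5)/4.4-.5,z)
T=[(213,169),(297,112),(396,101),(491,135),(557,208),(582,301),(560,394),(499,468),(414,505),(319,504),(234,460)]
P=np.array([K(*t,55) for t in T])
from scipy.optimize import least_squares
f=lambda p:(P-np.stack([p[0]+p[2]*np.cos(p[3]-.47*np.arange(11)),p[1]+p[2]*np.sin(p[3]-.47*np.arange(11))],1)).ravel()
s=least_squares(f,[470,-358,40,2.36]).x; C=s[:2]; print(s)
an=lambda d:np.arctan2(d[1],d[0])
m=K(521,263,66)-C; a,b=K(378,354,96),K(488,310,96)
print('mark',an(m),s[3]-an(m),'line',an(b-a),s[3]-an(b-a),'tip about C',an(b-C),(a-C).round(1), 'low end',an(K(480,277,69)-C))
E
```

```text
[ 470.26426166 -359.51838763   45.83313041    2.39444085]
mark 0.38190480591014486 2.0125360451343726 line 0.3896800290698884 2.004760821974629 tip about C 0.38878727707127536 [0.9 0.3] low end 0.42398599444449686
```

The pointer is within about 0.01 rad of the mark. I hold it there, then turn back to zero.

```bash
python3 - <<'E'
from h import *
wait(3); grab(2.005); turn(2.005,-0.015); wait(.3); st('turned'); rel()
movep(np.array([468.,-359,260]),R(0)); c=snap('wrist','wk4'); st()
a=c['image'][140:275,240:410]; cv2.imwrite('pics/wk4c.png',cv2.convertScaleAbs(cv2.resize(a,None,fx=4.4,fy=4.4,interpolation=cv2.INTER_CUBIC),alpha=2.2))
E
```

```text
False
grab t=62.3 [ 470.5 -359.5   70.2] gap 10.0 gf 58.7 [ 0.7 -1.3  3.7]
turned t=65.5 [ 470.7 -359.6   70.2] gap 10.3 gf 61.0 [ 3.5 -3.   9.9]
rel t=67.0 [ 470.2 -358.9  159.3] gap 85.4 gf 0.0 [-0.2  0.3 -0.4]
 t=67.8 [ 467.7 -358.7  258.7] gap 85.4 gf 0.0 [ 0.5  0.4 -0.3]
```

View pics/wk4c.png

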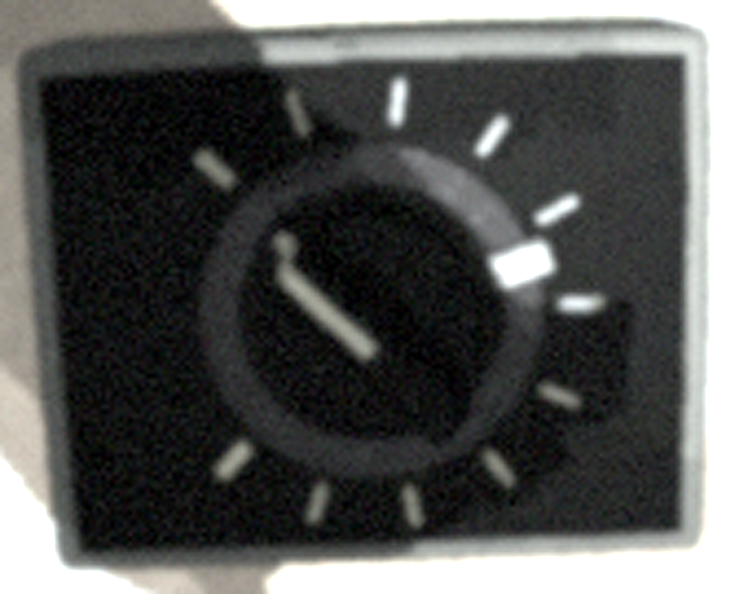

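The pointer runs from (372,353) to (284,272), back towards the zero tick at (214,169). I check the angle numerically.

```bash
python3 - <<'E'
from h import *
for n in('wk','wk4'):
    c=pickle.load(open(f'pics/{n}.pkl','rb')); g=c['image'].astype(float).sum(2)
    v,u=np.mgrid[:480,:640]; m=(g>0)&(u>302)&(u<327)&(v>199)&(v<223)
    A=np.array([wray(c,a,b,96) for a,b in zip(u[m],v[m])]); w=g[m]; k=w>.55*w.max(); A,w=A[k],w[k]
    mu=np.average(A,axis=0,weights=w); ev,V=np.linalg.eigh(np.cov(A.T,aweights=w)); d=V[:,1]; d*=np.sign(d[1])
    print(n,len(w),mu,'angle',np.arctan2(d[1],d[0]),'knob',Z0-np.arctan2(d[1],d[0]))
E
```

```text
wk 124 [ 461.94887435 -350.37746266] angle 2.3153456129796277 knob 0.07865438702037242
wk4 123 [ 461.13586782 -350.92998513] angle 2.3845888408076052 knob 0.00941115919239488
```

The knob is at zero (about 0.01 rad). Last step: pull the tray out.

```bash
python3 - <<'E'
from h import *
h=np.array([624.8,233.6])
above(h,YAW+np.pi/2,200); lin(h,53,v=130,guard=15); st('down'); clamp(); st('clamp')
e=read_state()['eef_pos'][:2]
print(lin(e+dm(-275-8,0)-dm(-110,0),53,v=60,guard=15)); wait(.3); st('out')
open_gripper(); e=read_state()['eef_pos'][:2]; st('open'); lin(e,180)
above([500,-60],0,300); st()
traybars(snap('top','top6')); c=snap('scene','scene6'); traybars(c)
E
```

```text
down t=71.3 [625.3 233.7  53.8] gap 85.9 gf 0.0 [-0.3 -0.3  0.4]
clamp t=72.0 [624.8 233.7  53.1] gap 11.3 gf 58.4 [-0.5  0.3  3.5]
True
out t=74.7 [460.5 218.5  53.1] gap 11.3 gf 62.5 [-2.1 -2.   7.1]
open t=75.5 [461.3 219.   53.2] gap 85.4 gf 0.0 [-0.3 -0.1  0.3]
 t=77.6 [500.  -59.  299.3] gap 85.2 gf 0.0 [ 0.1 -0.4 -0. ]
tray bar [array([12.5, -3.5]), array([50.5, 17.6]), np.float64(89.6)] 148 z90 40.7
tray bar [array([-11.1, -48.6]), array([51. , 17.9]), np.float64(86.3)] 158 z90 41.0
tray bar [array([-54.4,  47.2]), array([50.9,  7. ]), np.float64(89.7)] 62 z90 41.6
tray bar [array([-53.2,  46.4]), array([10. , 54.7]), np.float64(1.1)] 91 z90 40.8
tray bar [array([13.7, -2.8]), array([55.6, 17.9]), np.float64(88.7)] 137 z90 39.8
tray bar [array([ -8.8, -46.9]), array([54.4, 17.9]), np.float64(88.0)] 129 z90 39.6
```

View pics/scene6.png

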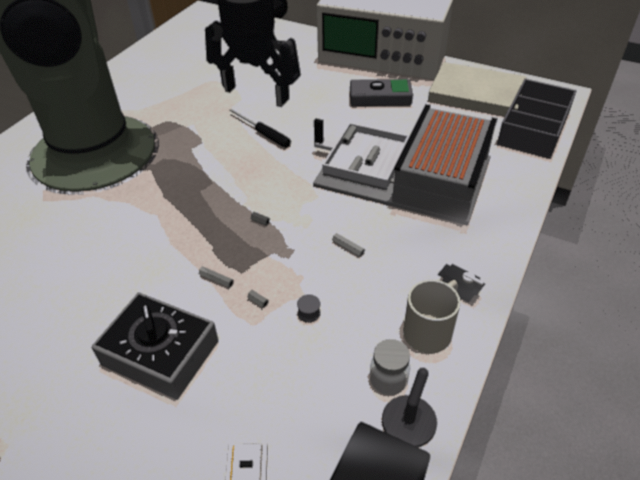

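The tray is fully out with three bars in it at about (348,135), (372,155) and (356,163). The spool is undisturbed at (308,305), the knob is at zero, and the arm is clear.

```bash
python3 -c "
from workcell import *
print(finish_job())"
```

```text
the job is handed in; nothing more can be done
None
```

I handed the job in at about 78 s, verdict not shown: all three 50 mm standoffs went under the coil, the knob stood on the mark over 3 s and is back at zero, and the tray is fully out with all three flat in it, one knocked against the front wall but still inside.

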